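# Load the toaster oven, clear the rack stop, shut the door

### The arm

A 7-joint arm with a two-finger parallel gripper is mounted at the origin on the work surface. World frame = base frame: x ahead of the robot, y to its left, z up, the work surface at z = 0. Lengths are in m, angles in rad, forces in N, time in s.
With the tool pointing down it reaches from about 0.425 to 0.925 m from the base axis. Payload 6.8 kg.
Tool frame: the origin (TCP) lies on the centre line of the jaws, within the pads' length; the fingertips stand 8 mm ahead of it and the grasp point (between the pads) lies 11 mm behind it; z points along the fingers, y is the line along which they close (so a half turn about z gives the same grasp; the last joint's range is limited). The gripper opens to 88 mm and grips with 3 to 60 N. Pads are 20 mm wide; open, the fingers measure 115 mm over their backs; the gripper's body (75 mm by 178 mm) begins 61 mm behind the grasp point.
Start: joints at [-1.391, 0.477, 0.022, 1.555, -0.011, 1.109, -0.083], TCP at [0.192, 0.647, 0.231] pointing down, gripper open.
Joint ranges: [-2.96, 2.96], [-0.34, 2.1], [-1.41, 1.46], [0.24, 2.44], [-1.37, 4.51], [0.17, 1.92], [-2.96, 2.96]. Speed limits (rad/s): [2.39, 2.39, 3.14, 3.14, 3.14, 3.14, 3.14].

### API

Orientations are given as a rotation vector (axis times angle).
In Python, from cell import r gives the robot as it stands. The module is installed in compiled form; this text tells all that it offers.
- The arm moves only by the tool jog_arm, never from a script. Its argument "targets" is a list that holds one entry, the list of rows, each a list of 5 numbers: the shift along the tool's x, y, z as a fraction of full scale, then the turn about the tool's z as a fraction of full scale, then the opening, from 0 (shut) to 1 (fully open). In form: [[[dx, dy, dz, yaw, hand], ...]]. A call has 1 to 8 rows; each row is the pose to reach, as a shift and turn from the pose commanded when the call began, along the tool's axes at that moment; what a row does not reach only later rows make up. Full scale, the value 1, is 0.5 m for a shift and 0.5 rad for a turn. A row lasts 1/12 s, in which the tool goes at most 41.7 mm and 7.16 degrees, less where a joint would pass 70% of its speed; a pose out of reach is approached as far as the arm can. A call with a number of a shift or a turn outside -1 to 1 is refused whole. A call with a gripper value outside its range is refused whole. The fingers move at their own pace and stop on an object; the grip force is fixed at half the most. Time passes only in rows, so rows that repeat a pose let the fingers close. It gives the time, the measured TCP pose, the force, the opening and the grip force at its end, in the units of the state.
- r.read_state(): the state, without advancing time (a new reading comes with each control period).
- r.get_image(name): name is "scene" or "top"; returns a dict with "frame" (420x560x3 uint8, blue, green, red), "depth" (420x560 float32, m along the optical axis (not along the pixel's ray), 0 where there is no reading), "camera_matrix" (3x3 intrinsics, pixels), "xyz" and "attitude" of the camera in the world. Camera axes: x right, y down, z forward; pixel columns grow to the right and rows downward; lengths in m; the calibration is good to about 2 mm. A picture is of the moment at which its call begins.
- r.job_done(): hands the job in; it is judged then, once.
The state is a dict: "clock": time; "q": joint angles; "joint_velocities": joint speeds; "joint_torque": joint torques, N m; "tool_pos": TCP position; "tool_rot": TCP orientation; "contact_force": force on the tool from outside, world axes, zero at the start; "moment": the same for the moment, N m; "grip_width": finger opening in m; "grasp_force": force on a finger pad.
Only numpy, scipy, OpenCV 4.12 (cv2) and the standard library are available. Lean on these libraries where they do the work, as an engineer would, in place of code of your own. Each camera call takes 0.05 s, during which the arm holds its last target. There are 200 camera calls.

### The job

Set the glass ramekin down gently on the toaster oven's pulled-out rack beside the square dish, then raise the rack's front rail over its stops and slide the rack fully home with both dishes still standing on it, and shut the oven door. Leave the other things on the counter where they are.

Things in the scene. Friction and masses are not known exactly. Their poses are not given: they have to be found in the camera images.
- oven_front (a point): Toaster oven, steel, 411 wide, 280 deep, 240 high, fixed. Point on the counter (height 0) below the middle of the opening, in the plane of the oven's front. x points into the oven, y along its front (left as one faces it), z up. Body: x 0 to 280, y -249 to +162 mm; opening y +-152, height 44 to 207. Knob panel right of it (not used). Before it stand the pulled-out rack and, below, the open door.
- rack_front (a point): Wire rack, 276 wide, 230 deep: 6 mm thick front rail, side wires, and ten 4.4 mm bars from front to back, 25 mm apart. Point: middle of the front rail, on its axis; axes as the oven's, tipping with the rack. Level, the axis is 130 mm above the counter and dishes stand 3 mm above the axis. Pulled out, the rail is about 147 mm before the oven's front. 0.4 kg; raising the rail takes 2 to 5 N.
- rack_slide (a joint): How far the rack is pulled out, m: 0 fully home, 0.160 fully out; the front rail's x from oven_front is 0.008 minus this value (level rack). Starts at 0.151 to 0.159, held out by the stops (see rack_stop); past them it slides freely with 1 to 2 N of drag.
- rack_tilt (a joint): Tip of the rack about its rear rail, rad: 0 level (its weight keeps it there), positive with the front rail raised, at most 0.2 (rail 46 mm up).
- rack_stop (a point): Front of the stops: a steep bump 6 mm high and 10 mm long in each side runner just inside the opening. A level rack's two feet butt against them at rack_slide 0.150, so a level push does not bring it in: the front rail must be raised at least 22 mm (0.10 rad; 30 mm is comfortable) while the rack moves in from 0.150 to below 0.133; then it may be lowered.
- oven_door (a joint): Oven door, rad: 0 shut (upright), 1.57 would lie level, away from the oven; starts at 1.36 to 1.50. Dark framed glass panel 300 wide, 145 from hinge line to free edge, 16 thick, 0.55 kg. The hinge is stiff, so the door stays at any angle; closing it by its free edge takes 3 to 9 N. The pulled-out rack is in its way.
- door_hinge (a point): Middle of the door's hinge line, in the middle of the panel's thickness: 10 mm before the oven's front, 55 mm above the counter. Axes as the oven's; the line runs along y.
- door_edge (a point): Middle of the door's free edge, on its outer face (the lower corner when it lies open). x points through the panel from outer to inner face, y as the oven's, z from hinge to free edge. A bar handle 12 thick, 236 long lies along y before the outer face (under the open door): its axis 36 mm from the free edge and 28 mm off the outer face.
- ramekin_mid (a point): The ramekin: clear glass, straight-sided round, 64 mm diameter, 42 mm high, open top, wall 4 mm, 0.14 kg. The point is its centre, half-way up (21 mm above its underside). It starts on the counter.
- dish_mid (a point): Square white stoneware dish, 80 x 80 mm, 38 mm high, open top, already standing on the rack about 72 mm in front of the oven's front and up to 85 mm left or right of the rack's middle. The point is its centre, 19 mm above its underside; x and y along its sides.
- mug_mid (a point): Blue mug, 80 mm diameter, 88 mm high, handle reaching about 35 mm out on its own +y side. Bystander. The point is its centre, half-way up (44 mm).
- jar_mid (a point): Low glass jar with a steel lid, 60 mm diameter, 75 mm high. Bystander. The point is its centre, half-way up.
- measuring_spoons: Ring of four flat steel measuring spoons fanned out on the counter, reaching up to 125 mm from the ring along its x axis, up to 10 mm high. Bystander. Origin at the ring, on the counter.
- wooden_spoon: Wooden spoon lying on the counter, 200 mm long along its x axis, about 20 mm high. Bystander. Origin near its middle, on the counter.
- silicone_lid: Flat round red silicone lid, 140 mm diameter, knob top 27 mm high, lying on the counter. Bystander. Origin at its centre, on the counter.
Mind the look-alikes: they are no part of the job. Leave any orange look-alike of the part that bears ramekin_mid alone.

How it is judged:
By the outcome, as a careful person would: the job done as asked, in the order asked, and still so for the second after the job is handed in, with the robot touching nothing.
It also fails if it takes over 61 s, if anything falls off the work surface, if the arm or the gripper's body presses on something with over 40 N, if the wrist force passes 120 N, or if a joint passes its speed limit or range.

## Working session

There is one attempt and no reset: what is moved stays moved. The work goes in short steps, Python scripts to look and compute and a tool call to move; the robot and the scene stay as the last step left them, time stands still between calls to the robot, and variables do not carry over. Pictures are saved under pics/ and viewed, at most 10 in all, crops included, and the job is handed in when it is done.

Besides the shell and the picture viewer there is one more tool, called as name([rows], argument=value, ...), one row to a line, values as JSON. jog_arm: Moves the arm, as the interface text tells. Shift numbers are shares of 0.5 m and turn numbers shares of 0.5 rad, none past 1 either way. Its arguments: {"type":"object","properties":{"targets":{"type":"array","items":{"type":"array","items":{"type":"array","items":{"type":"number"}}}}},"required":["targets"]}

```bash
mkdir -p pics
cat > h.py <<'E'
import numpy as np, cv2
from scipy.spatial.transform import Rotation as R
from cell import r
def img(n):
    d=r.get_image(n); a=np.array(d['attitude'],float)
    d['R']=a if a.shape==(3,3) else (R.from_rotvec(a).as_matrix() if a.size==3 else R.from_quat(a).as_matrix())
    return d
def world(d):
    K=np.array(d['camera_matrix']); D=d['depth']; v,u=np.indices(D.shape)
    P=np.stack([(u-K[0,2])/K[0,0]*D,(v-K[1,2])/K[1,1]*D,D],-1)
    return P@d['R'].T+np.array(d['xyz'])
def save(d,n): cv2.imwrite('pics/'+n,d['frame'])
E
python3 - <<'E'
from h import *
for n in('scene','top'):
    d=img(n); save(d,n+'0.png'); print(n,d['xyz'],d['attitude'],d['camera_matrix']); np.savez(n+'0.npz',W=world(d),f=d['frame'])
print(r.read_state())
E
```

```text
scene [1.26907432 0.10820015 1.11728467] [-1.77452517 -2.01255109  0.63849845] [[404.13443314   0.         282.37632269]
 [  0.         404.13443314 209.91511201]
 [  0.           0.           1.        ]]
top [ 0.38902844 -0.02034516  1.23097152] [-2.12244414  2.12333473 -0.19584275] [[380.96400775   0.         279.14905055]
 [  0.         380.96400775 208.32958929]
 [  0.           0.           1.        ]]
{'clock': 0.1, 'q': array([-1.39111892,  0.47771598,  0.02236458,  1.55632461, -0.01147929,
        1.1093459 , -0.0830856 ]), 'joint_velocities': array([ 0.00015657,  0.00056543,  0.00095737, -0.00319765, -0.00028178,
       -0.0011169 ,  0.00290651]), 'joint_torque': array([ 4.55229019e-03, -5.84092033e+01,  1.54038046e+00, -2.73310000e+01,
       -5.41498256e-02,  1.31117858e-02,  3.69243674e-05]), 'tool_pos': array([0.19145732, 0.64672025, 0.22979218]), 'tool_rot': array([-4.50430404e-01, -3.10904260e+00,  2.61208014e-03]), 'contact_force': array([ 0.6166675 ,  0.28871093, -0.79307322]), 'moment': array([-0.00196356, -0.00492862, -0.00392695]), 'grasp_force': 0.0, 'grip_width': 0.08792917506133618}
```

View pics/scene0.png

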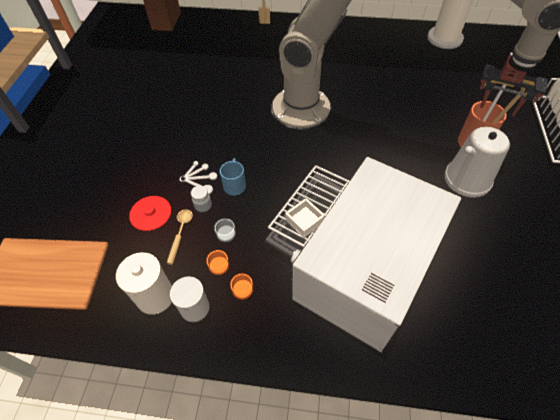

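View pics/top0.png

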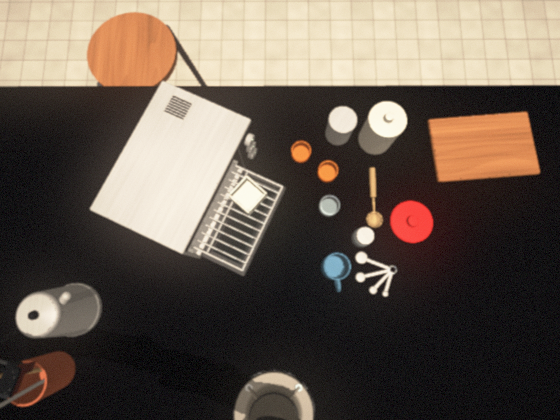

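The scene view shows the ramekin at about (225,230), the dish at (304,216) and the orange look-alikes at (217,262) and (241,287). The top view shows the ramekin at about (329,206) and the dish at (248,195), with the rack rail running from (243,270) to (283,187).

Run:
```python
from h import *
for n in('top','scene'):
    z=np.load(n+'0.npz'); W=z['W']; f=z['f'].astype(int); H=W[...,2]
    print(n,'table z',np.median(H[(abs(H)<.03)]))
    m=(H>.225)&(H<.255)&(W[...,0]>.3)
    k,l,s,c=cv2.connectedComponentsWithStats(m.astype(np.uint8)); i=1+np.argmax(s[1:,4]); p=W[l==i]
    rc=cv2.minAreaRect(p[:,:2].astype(np.float32)); print('oven',rc,np.median(p[:,2]),cv2.boxPoints(rc).round(4).tolist())
    roi=(slice(150,235),slice(220,300)) if n=='top' else (slice(195,245),slice(280,335))
    w=W[roi];m=(w[...,2]>.15)&(w[...,2]<.19)&(f[roi].min(-1)>120); p=w[m]
    if n=='scene': p=p[:]
    rc=cv2.minAreaRect(p[:,:2].astype(np.float32)); print('dish',rc,np.percentile(p[:,2],[5,50,95]),len(p))
    roi=(slice(190,222),slice(314,346)) if n=='top' else (slice(215,246),slice(211,240))
    w=W[roi]; m=(w[...,2]>.02)&(w[...,2]<.08); p=w[m]; print('ram',len(p), p.min(0),p.max(0), np.percentile(p[:,2],[5,50,95]) )
    q=p[p[:,2]>.036]; print(cv2.minEnclosingCircle(q[:,:2].astype(np.float32)) if len(q) else 0)
A=cv2.imread('pics/top0.png')[140:285,180:350]; B=cv2.imread('pics/scene0.png')[155:260,205:355]
A=cv2.resize(A,None,fx=3.5,fy=3.5,interpolation=2);B=cv2.resize(B,None,fx=4,fy=4,interpolation=2)
cv2.imwrite('pics/a.png',A);cv2.imwrite('pics/b.png',B)
```

```text
top table z 0.0009335367693870111
oven ((0.7007288932800293, 0.27103686332702637), (0.28587672114372253, 0.41212838888168335), 64.98686981201172) 0.24048548466371178 [[0.4535999894142151, 0.22859999537467957], [0.8270000219345093, 0.0544000007212162], [0.9478999972343445, 0.313400000333786], [0.574400007724762, 0.4876999855041504]]
dish ((0.6681713461875916, 0.05799632519483566), (0.098844014108181, 0.18099747598171234), 68.58920288085938) [0.15387135 0.16992271 0.17414916] 308
ram 122 [ 0.59294799 -0.20887326  0.02040214] [ 0.6561402  -0.14767331  0.04714188] [0.02398185 0.04064101 0.04511112]
((0.6241703033447266, -0.17837077379226685), 0.032092105597257614)
scene table z 0.0013158978779915786
oven ((0.6982036232948303, 0.27362388372421265), (0.284816712141037, 0.41585007309913635), 64.80451965332031) 0.2407883039248891 [[0.44940000772476196, 0.23330000042915344], [0.8256999850273132, 0.05620000138878822], [0.9470000267028809, 0.3140000104904175], [0.5706999897956848, 0.4909999966621399]]
dish ((0.6299582123756409, 0.07488598674535751), (0.08239343017339706, 0.08217324316501617), 48.10203170776367) [0.15198217 0.16841534 0.17362695] 386
ram 199 [ 0.59075139 -0.20829635  0.02006738] [ 0.65577554 -0.14418028  0.04626185] [0.02263973 0.03625331 0.04476383]
((0.6233395338058472, -0.17585903406143188), 0.033659134060144424)
```

View pics/a.png

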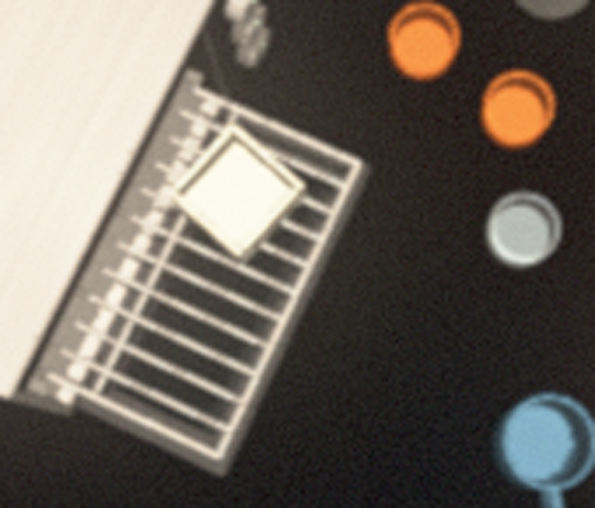

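View pics/b.png

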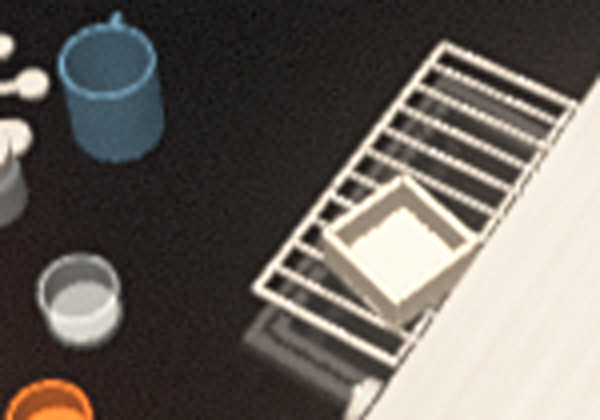

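```bash
cat >> h.py <<'E'
O=np.array([.6007,.1640]); PSI=np.radians(64.9); EX=np.array([np.cos(PSI),np.sin(PSI)]); EY=np.array([-EX[1],EX[0]])
def o2w(x,y): return O+x*EX+y*EY
def w2o(p): d=np.asarray(p)[...,:2]-O; return np.stack([d@EX,d@EY],-1)
def plane(d,z):  # pixel rays cut at height z
    K=np.array(d['camera_matrix']); v,u=np.indices(d['depth'].shape)
    q=np.stack([(u-K[0,2])/K[0,0],(v-K[1,2])/K[1,1],np.ones(u.shape)],-1)@d['R'].T; c=np.array(d['xyz'])
    return c+q*((z-c[2])/q[...,2])[...,None]
def go(x,y,z,psi=None):  # shift fractions in tool axes to reach world pose; psi: wanted heading of tool x, deg
    s=r.read_state(); M=R.from_rotvec(s['tool_rot']).as_matrix()
    a=np.degrees(np.arctan2(M[1,0],M[0,0])); d=M.T@(np.array([x,y,z])-s['tool_pos'])
    t=0 if psi is None else -np.radians((psi-a+180)%360-180)
    print('now',s['tool_pos'].round(4),'head',a.round(2),'F',s['contact_force'].round(1),'w',round(s['grip_width'],4),'t',s['clock'],'q',s['q'].round(2)); print('frac',(d/.5).round(4),'turn',round(t/.5,4))
E
python3 - <<'E'
from h import *
for n in('top','scene'):
    d=img(n); P=w2o(plane(d,.131)); g=d['frame'].min(-1).astype(float); W=world(d)
    for lab,m in(('rail y+',(P[...,1]>.02)&(P[...,1]<.1)),('rail y-',(P[...,1]<-.02)&(P[...,1]>-.1))):
        m=m&(P[...,0]>-.17)&(P[...,0]<-.13)
        h=[int(g[m&(abs(P[...,0]-x)<.002)].mean()) for x in np.arange(-.165,-.13,.003)]; print(n,lab,'from -165 step 3',h)
    m=(P[...,0]>-.135)&(P[...,0]<-.115)
    print(n,'bars from -145 step4',[int(g[m&(abs(P[...,1]-y)<.003)].mean()) for y in np.arange(-.145,.146,.004)])
    if n=='top':
        k=W[270:360,0:110]; k=k[(k[...,2]>.05)&(k[...,2]<.6)]; print('kettle',k.min(0),k.max(0))
go(.30,.44,.40)
E
```

```text
top rail y+ from -165 step 3 [33, 38, 54, 78, 98, 138, 184, 175, 133, 109, 101, 100]
top rail y- from -165 step 3 [37, 40, 55, 77, 95, 133, 181, 176, 140, 114, 104, 99]
top bars from -145 step4 [48, 115, 179, 142, 90, 74, 93, 147, 153, 86, 58, 60, 73, 120, 169, 112, 66, 61, 65, 94, 161, 125, 68, 62, 61, 81, 142, 135, 71, 61, 62, 73, 129, 146, 87, 63, 62, 67, 109, 152, 102, 64, 62, 63, 99, 166, 134, 68, 60, 59, 82, 150, 145, 71, 59, 59, 69, 130, 163, 95, 56, 58, 63, 103, 147, 102, 65, 85, 101, 154, 173, 115, 91]
kettle [0.16120084 0.53471916 0.05010776] [0.37162897 0.71860299 0.31770205]
scene rail y+ from -165 step 3 [34, 34, 34, 30, 41, 112, 206, 194, 115, 77, 74, 93]
scene rail y- from -165 step 3 [35, 34, 34, 31, 35, 96, 196, 195, 113, 71, 78, 99]
scene bars from -145 step4 [79, 93, 179, 192, 97, 74, 74, 104, 181, 157, 81, 79, 76, 81, 151, 147, 99, 100, 151, 187, 170, 164, 153, 149, 145, 133, 163, 203, 142, 123, 118, 105, 126, 168, 137, 82, 68, 73, 97, 147, 162, 100, 74, 71, 78, 135, 181, 99, 69, 66, 74, 129, 172, 127, 72, 74, 77, 110, 166, 151, 87, 83, 83, 90, 157, 162, 71, 25, 46, 134, 198, 159, 52]
now [0.1915 0.6469 0.2301] head 163.51 F [ 0.1 -0.1 -0. ] w 0.0878 t 0.2 q [-1.39  0.48  0.02  1.56 -0.01  1.11 -0.08]
frac [-0.3256 -0.3356 -0.3395] turn 0.0
```

jog_arm([
  [[0, 0, -0.44, 0.5, 1], [0, 0, -0.44, 0.5, 1], [0, 0, -0.44, 0.5, 1], [0, 0, -0.44, 0.5, 1], [0, 0, -0.44, 1, 1], [-0.1, -0.2, -0.44, 1, 1], [-0.1, -0.2, -0.44, 1, 1], [-0.1, -0.2, -0.44, 1, 1]],
])

```text
clock: 0.87
tool_pos: [0.2124, 0.535, 0.4519]
tool_rot: [1.208, 2.899, 0.003]
contact_force: [0.0, -0.1, 0.3]
grip_width: 0.0879
grasp_force: 0.0
```

```bash
python3 -c "
from h import *
go(.624,-.177,.25,64.9)"
```

```text
now [0.2124 0.535  0.4519] head 134.75 F [ 0.  -0.1  0.3] w 0.0879 t 0.8667 q [-1.43  0.18  0.15  1.48 -0.03  1.48 -0.49]
frac [-1.5909 -0.4184  0.4029] turn 2.4381
```

jog_arm([
  [[-0.64, -0.17, 0, 0.8, 1], [-0.64, -0.17, 0, 0.8, 1], [-0.64, -0.17, 0, 0.8, 1], [-0.64, -0.17, 0, 0.8, 1], [-0.64, -0.17, 0, 0.8, 1], [-0.64, -0.17, 0, 0.8, 1], [-0.64, -0.17, 0, 0.8, 1], [-0.64, -0.17, 0, 0.8, 1]],
])

```text
clock: 1.53
tool_pos: [0.3773, 0.2479, 0.4507]
tool_rot: [-1.759, -2.603, -0.001]
contact_force: [-0.1, 0.4, 0.3]
grip_width: 0.0878
grasp_force: 0.0
```

```bash
python3 -c "
from h import *
go(.624,-.177,.25,64.9)"
```

```text
now [0.3773 0.2479 0.4507] head 111.91 F [-0.1  0.4  0.3] w 0.0878 t 1.5333 q [-1.17 -0.08  0.42  1.74  0.03  1.47 -0.37]
frac [-0.9727  0.1405  0.4009] turn 1.641
```

jog_arm([
  [[-0.66, 0.1, 0, 1, 1], [-0.66, 0.1, 0, 1, 1], [-0.66, 0.1, 0, 1, 1], [-0.66, 0.1, 0, 1, 1], [-0.66, 0.1, 0, 1, 1], [-0.66, 0.1, 0, 1, 1], [-0.66, 0.1, 0, 1, 1], [-0.66, 0.1, 0, 1, 1]],
])

```text
clock: 2.2
tool_pos: [0.5466, -0.0385, 0.451]
tool_rot: [2.347, 2.089, 0.002]
contact_force: [0.6, -0.1, 0.1]
grip_width: 0.088
grasp_force: 0.0
```

```bash
python3 -c "
from h import *
go(.624,-.177,.10,64.9)"
```

```text
now [ 0.5466 -0.0385  0.451 ] head 83.34 F [ 0.6 -0.1  0.1] w 0.088 t 2.2 q [-0.75  0.15  0.83  1.57 -0.11  1.47 -0.03]
frac [-0.2578  0.1854  0.7019] turn 0.6436
```

jog_arm([
  [[-0.258, 0.185, 0.5, 0.644, 1], [-0.258, 0.185, 0.5, 0.644, 1], [-0.258, 0.185, 0.5, 0.644, 1], [-0.258, 0.185, 0.5, 0.644, 1], [-0.258, 0.185, 0.5, 0.644, 1], [-0.258, 0.185, 0.5, 0.644, 1], [-0.258, 0.185, 0.5, 0.644, 1], [-0.258, 0.185, 0.5, 0.644, 1]],
])

```text
clock: 2.87
tool_pos: [0.62, -0.178, 0.1938]
tool_rot: [-2.651, -1.678, 0.013]
contact_force: [-1.0, 0.4, 0.8]
grip_width: 0.0881
grasp_force: 0.0
```

Run:
```python
from h import *
# ramekin rim by two-view: glass pixels cut at z=.042
for n in('top','scene'):
    z=np.load(n+'0.npz'); W=z['W']
    m=(W[...,2]>.015)&(W[...,2]<.06)&(np.hypot(W[...,0]-.624,W[...,1]+.177)<.045)
    p=W[m]; print(n,len(p),cv2.minEnclosingCircle(p[:,:2].astype(np.float32)),np.percentile(p[:,2],[50,98]), (p[:,:2].min(0)+p[:,:2].max(0))/2)
go(.6235,-.177,.02,64.9)
```

```text
top 131 ((0.6241703033447266, -0.17837077379226685), 0.032092105597257614) [0.04035698 0.04531918] [ 0.62454409 -0.17802065]
scene 236 ((0.6235857009887695, -0.1756175011396408), 0.03395620360970497) [0.03334924 0.04529322] [ 0.62349208 -0.17591997]
now [ 0.62   -0.178   0.1938] head 64.65 F [-1.   0.4  0.8] w 0.0881 t 2.8667 q [-0.35  0.57  0.77  1.7  -0.44  1.06  0.13]
frac [0.0065 0.0082 0.3474] turn -0.0087
```

jog_arm([
  [[0.006, 0.008, 0.1, 0, 1], [0.006, 0.008, 0.18, 0, 1], [0.006, 0.008, 0.25, 0, 1], [0.006, 0.008, 0.3, 0, 1], [0.006, 0.008, 0.33, 0, 1], [0.006, 0.008, 0.345, 0, 1], [0.006, 0.008, 0.347, 0, 1], [0.006, 0.008, 0.347, 0, 1]],
])

```text
clock: 3.53
tool_pos: [0.6289, -0.1749, 0.0286]
tool_rot: [2.65, 1.684, 0.002]
contact_force: [0.0, -0.6, 0.3]
grip_width: 0.0878
grasp_force: 0.0
```

jog_arm([
  [[0, 0, 0, 0, 0.85], [0, 0, 0, 0, 0.78], [0, 0, 0, 0, 0.72], [0, 0, 0, 0, 0.65], [0, 0, 0, 0, 0.6], [0, 0, 0, 0, 0.6], [0, 0, 0, 0, 0.6], [0, 0, 0, 0, 0.6]],
])

```text
clock: 4.2
tool_pos: [0.628, -0.1744, 0.0279]
tool_rot: [-2.651, -1.684, -0.001]
contact_force: [-1.2, 1.3, 6.3]
grip_width: 0.0631
grasp_force: 29.8
```

Run:
```python
from h import *
s=r.read_state();print(s['grasp_force'])
print(o2w(-.075,.0625))
p=o2w(-.075,.0625); go(p[0],p[1],.26,64.9)
```

```text
29.77462394395843
[0.51228699 0.1225948 ]
now [ 0.628  -0.1744  0.0279] head 64.86 F [-1.2  1.3  6.3] w 0.0631 t 4.2 q [-0.25  0.77  0.62  1.78 -0.61  0.79  0.24]
frac [ 0.4396 -0.4618 -0.4639] turn -0.0016
```

jog_arm([
  [[0, 0, -0.04, 0, 0.6], [0, 0, -0.1, 0, 0.6], [0, 0, -0.18, 0, 0.6], [0, 0, -0.26, 0, 0.6], [0, 0, -0.34, 0, 0.6], [0.03, -0.03, -0.4, 0, 0.6], [0.08, -0.085, -0.44, 0, 0.6], [0.13, -0.14, -0.46, 0, 0.6]],
])

```text
clock: 4.87
tool_pos: [0.5927, -0.0871, 0.26]
tool_rot: [2.652, 1.678, 0.005]
contact_force: [0.4, 0.9, -1.7]
grip_width: 0.0633
grasp_force: 29.7
```

Run:
```python
from h import *
s=r.read_state();print(s['grasp_force'])
p=o2w(-.071,.0625); go(p[0],p[1],.26,64.9)
```

```text
29.73951975814998
now [ 0.5927 -0.0871  0.26  ] head 64.64 F [ 0.4  0.9 -1.7] w 0.0633 t 4.8667 q [-0.59  0.42  0.85  1.75 -0.35  1.12 -0.07]
frac [ 0.3182 -0.3249 -0.0009] turn -0.0089
```

jog_arm([
  [[0.05, -0.05, 0, 0, 0.6], [0.1, -0.1, 0, 0, 0.6], [0.15, -0.153, 0, 0, 0.6], [0.2, -0.204, 0, 0, 0.6], [0.25, -0.255, 0, 0, 0.6], [0.29, -0.295, 0, 0, 0.6], [0.31, -0.317, 0, 0, 0.6], [0.318, -0.325, 0, 0, 0.6]],
])

```text
clock: 5.53
tool_pos: [0.5111, 0.1302, 0.2567]
tool_rot: [-2.647, -1.69, 0.001]
contact_force: [0.1, -0.1, -1.9]
grip_width: 0.0628
grasp_force: 29.7
```

Run:
```python
from h import *
p=o2w(-.071,.0625); go(p[0],p[1],.161,64.9); print(r.read_state()['grasp_force'])
d=img('scene'); g=d['frame'][140:260,205:400]; cv2.imwrite('pics/c.png',cv2.resize(g,None,fx=4,fy=4,interpolation=2))
```

```text
now [0.5111 0.1302 0.2567] head 65.11 F [ 0.1 -0.1 -1.9] w 0.0628 t 5.5333 q [-1.07  0.27  0.86  1.92 -0.23  1.06 -0.55]
frac [-0.0049  0.0089  0.1915] turn 0.0075
29.737332626245916
```

View pics/c.png

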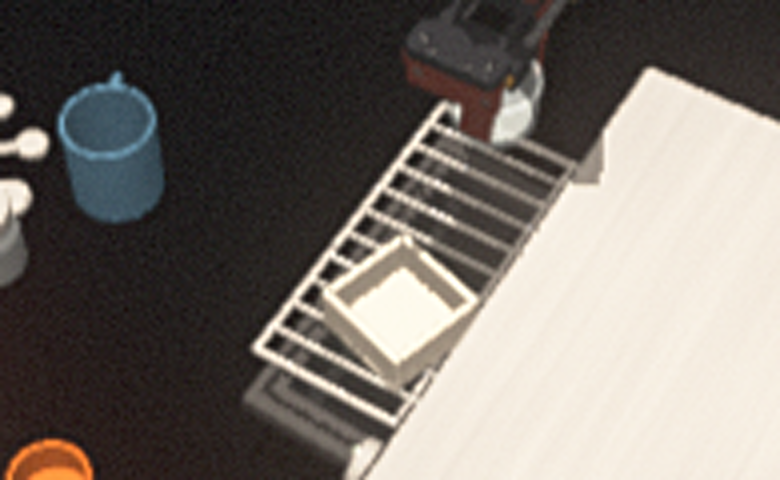

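The view shows the ramekin held by the gripper at about (515,110) in the crop, over the far part of the rack. The dish is unmoved at (405,305).

jog_arm([
  [[-0.005, 0.009, 0.03, 0.007, 0.6], [-0.005, 0.009, 0.07, 0.007, 0.6], [-0.005, 0.009, 0.11, 0.007, 0.6], [-0.005, 0.009, 0.14, 0.007, 0.6], [-0.005, 0.009, 0.155, 0.007, 0.6], [-0.005, 0.009, 0.165, 0.007, 0.6], [-0.005, 0.009, 0.17, 0.007, 0.6], [-0.005, 0.009, 0.17, 0.007, 0.6]],
])

```text
clock: 6.25
tool_pos: [0.516, 0.1223, 0.1723]
tool_rot: [2.655, 1.678, 0.0]
contact_force: [-0.2, -0.9, -1.1]
grip_width: 0.0625
grasp_force: 29.7
```

Run:
```python
from h import *
p=o2w(-.071,.0625); go(p[0],p[1],.161,64.9); print(w2o(r.read_state()['tool_pos']))
```

```text
now [0.516  0.1223 0.1723] head 64.6 F [-0.2 -0.9 -1.1] w 0.0625 t 6.25 q [-0.98  0.39  0.79  2.   -0.36  0.89 -0.44]
frac [ 0.0054 -0.0069  0.0226] turn -0.0105
[-0.07371234  0.05904925]
```

jog_arm([
  [[0.005, -0.007, 0.006, 0, 0.6], [0.005, -0.007, 0.011, 0, 0.6], [0.005, -0.007, 0.015, 0, 0.6], [0.005, -0.007, 0.018, 0, 0.6], [0.005, -0.007, 0.02, 0, 0.6], [0.005, -0.007, 0.021, 0, 0.6], [0.005, -0.007, 0.022, 0, 0.6], [0.005, -0.007, 0.022, 0, 0.6]],
])

```text
clock: 6.92
tool_pos: [0.5135, 0.1266, 0.1611]
tool_rot: [-2.655, -1.68, 0.0]
contact_force: [-0.3, -0.3, -2.4]
grip_width: 0.0627
grasp_force: 29.7
```

jog_arm([
  [[0, 0, 0.002, 0, 0.6], [0, 0, 0.004, 0, 0.6], [0, 0, 0.004, 0, 0.6]],
])

```text
clock: 7.17
tool_pos: [0.5139, 0.1268, 0.1599]
tool_rot: [-2.654, -1.679, -0.001]
contact_force: [-3.2, -0.6, 8.8]
grip_width: 0.0629
grasp_force: 29.7
```

Run:
```python
from h import *
go(.513,.1265,.159,64.9); print(w2o(r.read_state()['tool_pos']))
```

```text
now [0.5139 0.1268 0.1599] head 64.64 F [-3.2 -0.6  8.8] w 0.0629 t 7.1667 q [-0.97  0.41  0.78  2.01 -0.37  0.87 -0.43]
frac [-0.0013 -0.0014  0.0019] turn -0.0092
[-0.07051794  0.06280677]
```

jog_arm([
  [[0, 0, -0.001, 0, 0.75], [0, 0, -0.001, 0, 0.85], [0, 0, -0.001, 0, 0.87], [0, 0, -0.001, 0, 0.87], [0, 0, -0.01, 0, 0.87], [0, 0, -0.04, 0, 0.87], [0, 0, -0.08, 0, 0.87], [0, 0, -0.13, 0, 0.87]],
])

```text
clock: 7.83
tool_pos: [0.5126, 0.1262, 0.2241]
tool_rot: [2.655, 1.679, -0.004]
contact_force: [-0.1, 0.7, 0.0]
grip_width: 0.0765
grasp_force: 0.0
```

Run:
```python
from h import *
p=o2w(-.1455+.015,.012); print(p)
go(p[0],p[1],.24,64.9)
```

```text
[0.53447515 0.05091366]
now [0.5126 0.1262 0.2241] head 64.63 F [-0.1  0.7  0. ] w 0.0765 t 7.8333 q [-1.04  0.32  0.84  1.95 -0.28  1.   -0.51]
frac [-0.1174  0.104  -0.0316] turn -0.0095
```

jog_arm([
  [[0, 0, -0.035, 0, 0.87], [-0.03, 0.03, -0.035, -0.01, 0.5], [-0.06, 0.06, -0.035, -0.01, 0.2], [-0.09, 0.08, -0.035, -0.01, 0.13], [-0.105, 0.098, -0.035, -0.01, 0.13], [-0.112, 0.104, -0.035, -0.01, 0.13], [-0.112, 0.104, -0.035, -0.01, 0.13], [-0.112, 0.104, -0.035, -0.01, 0.13]],
])

```text
clock: 8.5
tool_pos: [0.5364, 0.0542, 0.2417]
tool_rot: [-2.65, -1.686, -0.0]
contact_force: [0.3, 1.0, 0.5]
grip_width: 0.0331
grasp_force: 0.0
```

Run:
```python
from h import *
p=o2w(-.128,.012); 
go(p[0],p[1],.165,64.9); print(w2o(r.read_state()['tool_pos']))
for n in('top','scene'):
    d=img(n); P=w2o(plane(d,.131)); g=d['frame'].min(-1).astype(float)
    m=(P[...,0]>-.105)&(P[...,0]<-.085) if n=='scene' else (P[...,0]>-.135)&(P[...,0]<-.1)
    print(n,'bars from 80 step4',[int(g[m&(abs(P[...,1]-y)<.003)].mean()) for y in np.arange(-.03,.146,.004)])
    if n=='top': cv2.imwrite('pics/d.png',cv2.resize(d['frame'][130:285,170:330],None,fx=3.8,fy=3.8,interpolation=2))
```

```text
now [0.5364 0.0542 0.2417] head 64.94 F [0.3 1.  0.5] w 0.0331 t 8.5 q [-0.91  0.32  0.86  1.91 -0.28  1.04 -0.36]
frac [-0.0027 -0.0007  0.1533] turn 0.0012
[-0.12667797  0.01165381]
top bars from 80 step4 [128, 133, 135, 135, 132, 129, 124, 121, 120, 117, 115, 113, 113, 114, 115, 115, 116, 117, 118, 118, 119, 121, 121, 122, 122, 124, 124, 124, 125, 126, 128, 128, 128, 128, 128, 129, 129, 130, 130, 130, 131, 132, 132, 132]
scene bars from 80 step4 [138, 136, 134, 128, 122, 121, 122, 130, 135, 114, 102, 109, 67, 54, 58, 58, 91, 125, 94, 77, 87, 101, 132, 198, 182, 115, 104, 130, 180, 206, 184, 149, 127, 113, 110, 123, 129, 108, 116, 130, 115, 122, 111, 50]
```

View pics/d.png

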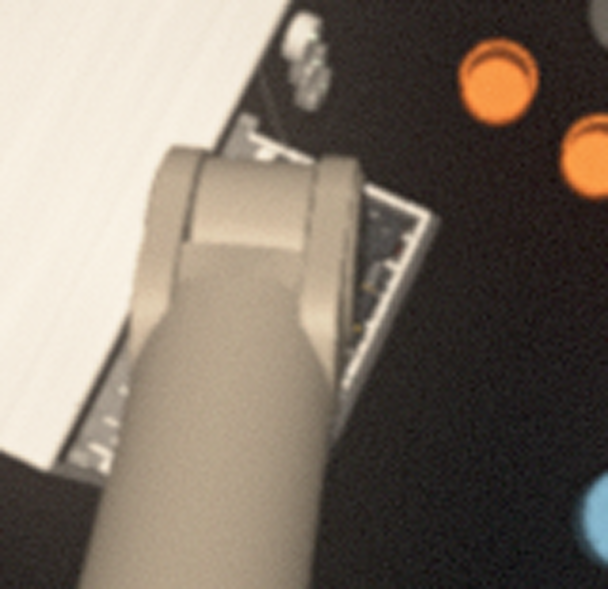

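The top view shows the arm hiding most of the rack. The rail is still in view from (345,385) to (435,215), unmoved. I lower slowly and watch the force.

jog_arm([
  [[-0.003, 0, 0.03, 0, 0.13], [-0.003, 0, 0.06, 0, 0.13], [-0.003, 0, 0.09, 0, 0.13], [-0.003, 0, 0.12, 0, 0.13], [-0.003, 0, 0.14, 0, 0.13], [-0.003, 0, 0.15, 0, 0.13], [-0.003, 0, 0.153, 0, 0.13], [-0.003, 0, 0.153, 0, 0.13]],
])

```text
clock: 9.27
tool_pos: [0.5359, 0.0526, 0.1652]
tool_rot: [2.65, 1.687, -0.0]
contact_force: [0.3, -0.2, -0.2]
grip_width: 0.0115
grasp_force: 0.0
```

Run:
```python
from h import *
p=o2w(-.128,.012); 
go(p[0],p[1],.128,64.9); print(w2o(r.read_state()['tool_pos']))
d=img('scene'); cv2.imwrite('pics/e.png',cv2.resize(d['frame'][120:260,235:385],None,fx=4,fy=4,interpolation=2))
```

```text
now [0.5359 0.0526 0.1652] head 64.95 F [ 0.3 -0.2 -0.2] w 0.0115 t 9.2667 q [-0.83  0.42  0.79  1.99 -0.39  0.89 -0.27]
frac [ 0.0007 -0.0012  0.0744] turn 0.0018
[-0.12833193  0.01141387]
```

View pics/e.png

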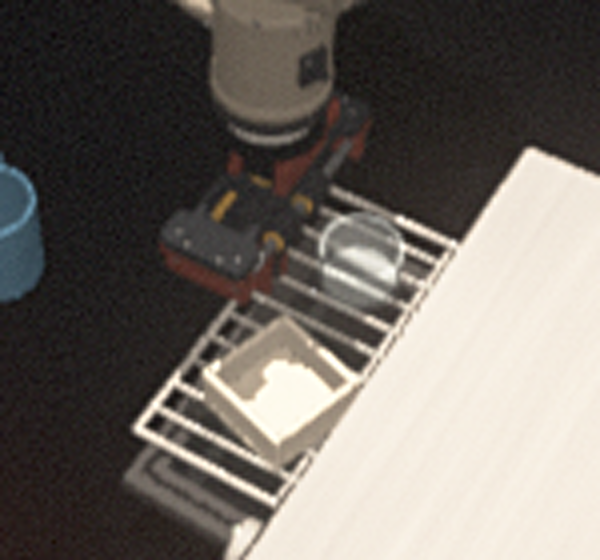

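The ramekin stands upright on the rack at about (362,258) in the crop, and the dish is at (282,390). I lower the fingers over the bar.

jog_arm([
  [[0.001, -0.001, 0.012, 0, 0.13], [0.001, -0.001, 0.024, 0, 0.13], [0.001, -0.001, 0.036, 0, 0.13], [0.001, -0.001, 0.048, 0, 0.13], [0.001, -0.001, 0.06, 0, 0.13], [0.001, -0.001, 0.07, 0, 0.13], [0.001, -0.001, 0.074, 0, 0.13], [0.001, -0.001, 0.074, 0, 0.13]],
])

```text
clock: 9.98
tool_pos: [0.5353, 0.0529, 0.1275]
tool_rot: [-2.651, -1.686, 0.002]
contact_force: [0.0, -0.6, -0.5]
grip_width: 0.0117
grasp_force: 0.0
```

Free descent, no contact. Close on the bar.

jog_arm([
  [[0, 0, 0, 0, 0.08], [0, 0, 0, 0, 0.03], [0, 0, 0, 0, 0], [0, 0, 0, 0, 0], [0, 0, 0, 0, 0]],
])

```text
clock: 10.4
tool_pos: [0.5359, 0.053, 0.1284]
tool_rot: [2.65, 1.686, 0.001]
contact_force: [1.2, -0.3, -0.5]
grip_width: 0.0033
grasp_force: 30.0
```

Run:
```python
from h import *
go(.5356,.0527,.1575,64.9); print(w2o(r.read_state()['tool_pos']))
```

```text
now [0.5359 0.053  0.1284] head 64.93 F [ 1.2 -0.3 -0.5] w 0.0033 t 10.4 q [-0.79  0.47  0.75  2.01 -0.44  0.82 -0.23]
frac [-0.0007 -0.0002 -0.0583] turn 0.0009
[-0.12803591  0.01160624]
```

jog_arm([
  [[0, 0, -0.005, 0, 0], [0, 0, -0.014, 0, 0], [0, 0, -0.024, 0, 0], [0.001, 0, -0.034, 0, 0], [0.002, 0, -0.044, 0, 0], [0.003, 0, -0.052, 0, 0], [0.004, 0, -0.06, 0, 0], [0.004, 0, -0.06, 0, 0]],
])

```text
clock: 11.07
tool_pos: [0.5366, 0.055, 0.1589]
tool_rot: [-2.65, -1.687, -0.001]
contact_force: [2.8, -0.6, -5.2]
grip_width: 0.0033
grasp_force: 30.0
```

Run:
```python
from h import *
p=o2w(-.128+.04,.0116);go(p[0],p[1],.158,64.9); print(w2o(r.read_state()['tool_pos']))
d=img('scene'); cv2.imwrite('pics/f.png',cv2.resize(d['frame'][120:260,235:385],None,fx=4,fy=4,interpolation=2))
```

```text
now [0.5366 0.055  0.1589] head 64.94 F [ 2.8 -0.6 -5.2] w 0.0033 t 11.0667 q [-0.83  0.43  0.79  1.99 -0.4   0.88 -0.27]
frac [0.0758 0.0004 0.0018] turn 0.0014
[-0.12591574  0.01179515]
```

View pics/f.png

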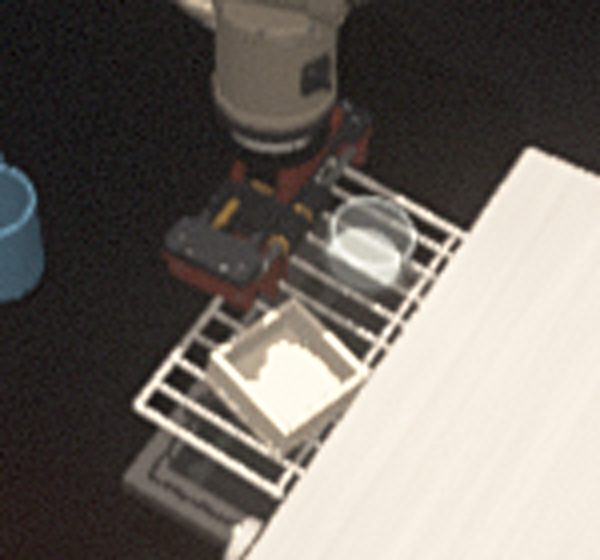

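The rack is tipped with its rail clearly raised, and both dishes are standing, the ramekin at (372,240) and the dish at (290,375). Now slide it in past the stops.

jog_arm([
  [[0.006, 0, 0, 0, 0], [0.014, 0, 0, 0, 0], [0.024, 0, 0, 0, 0], [0.034, 0, 0, 0, 0], [0.044, 0, 0, 0, 0], [0.054, 0, 0, 0, 0], [0.062, 0, 0, 0, 0], [0.068, 0, 0, 0, 0]],
])

```text
clock: 11.78
tool_pos: [0.5512, 0.0864, 0.1581]
tool_rot: [2.65, 1.687, 0.0]
contact_force: [3.0, -2.0, -5.9]
grip_width: 0.0032
grasp_force: 30.0
```

Run:
```python
from h import *
p=o2w(-.045,.0116);go(p[0],p[1],.129,64.9); print(w2o(r.read_state()['tool_pos']))
```

```text
now [0.5512 0.0864 0.1581] head 64.97 F [ 3.  -2.  -5.9] w 0.0032 t 11.7833 q [-0.86  0.46  0.77  1.95 -0.41  0.89 -0.31]
frac [0.0926 0.0008 0.0581] turn 0.0024
[-0.09130125  0.01194665]
```

jog_arm([
  [[0.002, 0, 0.008, 0, 0], [0.004, 0, 0.017, 0, 0], [0.006, 0, 0.026, 0, 0], [0.008, 0, 0.035, 0, 0], [0.01, 0, 0.044, 0, 0], [0.012, 0, 0.052, 0, 0], [0.014, 0, 0.057, 0, 0], [0.016, 0, 0.058, 0, 0]],
])

```text
clock: 12.45
tool_pos: [0.5545, 0.093, 0.129]
tool_rot: [-2.651, -1.686, -0.0]
contact_force: [0.6, -1.4, 0.3]
grip_width: 0.0033
grasp_force: 30.0
```

Run:
```python
from h import *
p=o2w(-.045,.0116);go(p[0],p[1],.129,64.9); print(w2o(r.read_state()['tool_pos']))
```

```text
now [0.5545 0.093  0.129 ] head 64.92 F [ 0.6 -1.4  0.3] w 0.0033 t 12.45 q [-0.83  0.51  0.74  1.96 -0.45  0.85 -0.29]
frac [0.0779 0.0003 0.    ] turn 0.0007
[-0.08394457  0.01171851]
```

jog_arm([
  [[0.008, 0, 0, 0, 0], [0.018, 0, 0, 0, 0], [0.028, 0, 0, 0, 0], [0.038, 0, 0, 0, 0], [0.048, 0, 0, 0, 0], [0.058, 0, 0, 0, 0], [0.068, 0, 0, 0, 0], [0.074, 0, 0, 0, 0]],
])

```text
clock: 13.12
tool_pos: [0.5704, 0.1274, 0.1292]
tool_rot: [2.65, 1.687, 0.001]
contact_force: [1.3, -1.7, -0.7]
grip_width: 0.0033
grasp_force: 30.0
```

jog_arm([
  [[0, 0, 0, 0, 0.05], [0, 0, 0, 0, 0.1], [0, 0, 0, 0, 0.13], [0, 0, 0, 0, 0.13], [0, 0, -0.02, 0, 0.13], [0, 0, -0.06, 0, 0.13]],
])

```text
clock: 13.62
tool_pos: [0.5681, 0.1262, 0.1581]
tool_rot: [-2.65, -1.686, 0.007]
contact_force: [-0.2, -0.4, 0.6]
grip_width: 0.0112
grasp_force: 0.0
```

Run:
```python
from h import *
p=o2w(-.045-.017-.04,.0);go(p[0],p[1],.165,64.9); print(w2o(r.read_state()['tool_pos']))
```

```text
now [0.5681 0.1262 0.1581] head 64.93 F [-0.2 -0.4  0.6] w 0.0112 t 13.6167 q [-0.89  0.5   0.76  1.89 -0.43  0.92 -0.36]
frac [-0.1079  0.0268 -0.0136] turn 0.0009
[-0.04808304  0.01342722]
```

jog_arm([
  [[0, 0, -0.02, 0, 0], [-0.02, 0, -0.02, 0, 0], [-0.06, 0.01, -0.02, 0, 0], [-0.1, 0.026, -0.015, 0, 0], [-0.107, 0.026, 0.0, 0, 0], [-0.107, 0.026, 0.03, 0, 0], [-0.107, 0.026, 0.055, 0, 0], [-0.107, 0.026, 0.06, 0, 0]],
])

```text
clock: 14.28
tool_pos: [0.5572, 0.0727, 0.1266]
tool_rot: [-2.649, -1.686, 0.006]
contact_force: [-0.2, 1.1, 0.4]
grip_width: 0.0
grasp_force: 0.0
```

Run:
```python
from h import *
p=o2w(-.0425,.0);go(p[0],p[1],.128,64.9); print(w2o(r.read_state()['tool_pos']))
```

```text
now [0.5572 0.0727 0.1266] head 64.95 F [-0.2  1.1  0.4] w 0.0 t 14.2833 q [-0.8   0.52  0.74  1.96 -0.46  0.85 -0.25]
frac [ 0.1172  0.0014 -0.003 ] turn 0.0018
[-0.10110211  0.00065469]
```

jog_arm([
  [[0.015, 0, -0.003, 0, 0], [0.03, 0, -0.003, 0, 0], [0.043, 0, -0.003, 0, 0], [0.056, 0, -0.003, 0, 0], [0.07, 0, -0.003, 0, 0], [0.085, 0, -0.003, 0, 0], [0.1, 0, -0.003, 0, 0], [0.116, 0, -0.003, 0, 0]],
])

```text
clock: 14.95
tool_pos: [0.584, 0.1256, 0.1308]
tool_rot: [2.65, 1.686, 0.0]
contact_force: [-0.4, -2.1, 1.0]
grip_width: 0.0007
grasp_force: 0.9
```

jog_arm([
  [[0, 0, 0, 0, 0], [0, 0, 0, 0, 0]],
])

```text
clock: 15.12
tool_pos: [0.5838, 0.1261, 0.1305]
tool_rot: [-2.649, -1.688, -0.001]
contact_force: [-0.3, -0.9, 0.5]
grip_width: 0.0007
grasp_force: 0.0
```

Run:
```python
from h import *
s=r.read_state();p=w2o(s['tool_pos']);print(p, s['contact_force'])
p=o2w(-.2,.0);go(p[0],p[1],.128,64.9)
d=img('scene'); P=w2o(plane(d,.131)); g=d['frame'].min(-1).astype(float)
m=(P[...,1]<-.03)&(P[...,1]>-.13)
print('rail from -60 step3',[int(g[m&(abs(P[...,0]-x)<.002)].mean()) for x in np.arange(-.06,.0,.003)])
W=world(d); q=w2o(W); m=(q[...,0]>-.175)&(q[...,0]<-.04)&(q[...,1]>-.148)&(q[...,1]<-.03)&(W[...,2]>.02)&(W[...,2]<.11)
X=q[...,0][m];Z=W[...,2][m]
for x in np.arange(-.17,-.04,.01):
    k=abs(X-x)<.005
    if k.sum()>5: print(x.round(3),k.sum(),np.percentile(Z[k],[10,50,90]).round(4))
```

```text
[-0.0415091  -0.00081806] [-0.27165668 -0.90137247  0.4693403 ]
now [0.5838 0.1261 0.1305] head 65.01 F [-0.3 -0.9  0.5] w 0.0007 t 15.1167 q [-0.85  0.56  0.73  1.87 -0.47  0.89 -0.32]
frac [-0.317  -0.0022  0.0049] turn 0.0038
rail from -60 step3 [53, 54, 53, 54, 55, 55, 56, 56, 56, 55, 54, 102, 192, 228, 227, 225, 223, 224, 225, 223]
-0.15 75 [0.0741 0.0761 0.0788]
-0.14 113 [0.0726 0.0753 0.0787]
-0.13 125 [0.0683 0.0736 0.0775]
-0.12 114 [0.0669 0.0695 0.0734]
-0.11 110 [0.0652 0.0685 0.0729]
-0.1 118 [0.0645 0.0679 0.0719]
-0.09 112 [0.0639 0.0672 0.072 ]
-0.08 115 [0.0631 0.066  0.0703]
-0.07 123 [0.0618 0.0656 0.0691]
-0.06 102 [0.0623 0.0639 0.0682]
-0.05 80 [0.0607 0.0626 0.0657]
```

jog_arm([
  [[-0.03, 0, 0, 0, 0], [-0.1, 0, 0, 0, 0], [-0.18, 0, 0, 0, 0], [-0.25, 0, 0, 0, 0], [-0.3, 0, 0, 0, 0], [-0.32, -0.002, 0.04, 0, 0], [-0.32, -0.002, 0.09, 0, 0], [-0.32, -0.002, 0.13, 0, 0]],
])

```text
clock: 15.83
tool_pos: [0.5135, -0.0217, 0.0652]
tool_rot: [-2.653, -1.682, -0.001]
contact_force: [-0.4, -0.5, -0.3]
grip_width: 0.0008
grasp_force: 0.0
```

Run:
```python
from h import *
s=r.read_state();p=w2o(s['tool_pos']);print(p, s['contact_force'])
p=o2w(-.165,.0);go(p[0],p[1],.055,64.9)
d=img('scene'); W=world(d); q=w2o(W)
for y0,y1 in((-.148,-.05),(.05,.148)):
    m=(q[...,0]>-.175)&(q[...,0]<-.02)&(q[...,1]>y0)&(q[...,1]<y1)&(W[...,2]>.02)&(W[...,2]<.11)
    X=q[...,0][m];Z=W[...,2][m]; print('edge x',np.percentile(X[Z>.06],[0,1,5]), len(X))
    for x in np.arange(-.155,-.03,.02):
        k=abs(X-x)<.004
        if k.sum()>5: print(x.round(3),k.sum(),np.percentile(Z[k],[10,50,90]).round(4))
```

```text
[-2.05148045e-01  1.74647666e-04] [-0.42135811 -0.45329318 -0.30005791]
now [ 0.5135 -0.0217  0.0652] head 64.74 F [-0.4 -0.5 -0.3] w 0.0008 t 15.8333 q [-0.6   0.54  0.67  2.1  -0.53  0.67 -0.01]
frac [0.0803 0.0001 0.0203] turn -0.0057
edge x [-0.15217527 -0.15022152 -0.14649088] 977
-0.135 78 [0.073  0.0753 0.0788]
-0.115 73 [0.0656 0.0693 0.0743]
-0.095 74 [0.0645 0.068  0.072 ]
-0.075 73 [0.0635 0.0658 0.0702]
-0.055 57 [0.0606 0.0636 0.0663]
edge x [-0.15288783 -0.15079352 -0.14568166] 853
-0.155 8 [0.072  0.0736 0.0751]
-0.135 57 [0.0739 0.0763 0.0793]
-0.115 61 [0.0662 0.0701 0.074 ]
-0.095 68 [0.0643 0.0684 0.0718]
-0.075 63 [0.0624 0.0657 0.0711]
-0.055 63 [0.061  0.0641 0.0678]
```

jog_arm([
  [[0, 0, 0.02, 0, 0], [0.02, 0, 0.02, 0, 0], [0.04, 0, 0.02, 0, 0], [0.06, 0, 0.02, 0, 0], [0.072, 0, 0.02, 0, 0], [0.08, 0, 0.02, 0, 0], [0.084, 0, 0.02, 0, 0], [0.086, 0, 0.02, 0, 0]],
])

```text
clock: 16.55
tool_pos: [0.5315, 0.015, 0.0558]
tool_rot: [2.649, 1.681, -0.008]
contact_force: [-5.6, -14.6, 1.6]
grip_width: 0.0002
grasp_force: 8.0
```

Run:
```python
from h import *
s=r.read_state();p=w2o(s['tool_pos']);print(p,s['tool_pos'][2], s['contact_force'], 'along x',s['contact_force'][:2]@EX)
```

```text
[-0.16425609 -0.00053837] 0.05580283290267336 [ -5.58462619 -14.56609286   1.64345918] along x -15.55959441954894
```

jog_arm([
  [[0.001, 0, -0.005, 0, 0], [0.002, 0, -0.01, 0, 0], [0.002, 0, -0.016, 0, 0], [0.003, 0, -0.022, 0, 0], [0.004, 0, -0.028, 0, 0], [0.005, 0, -0.034, 0, 0], [0.006, 0, -0.04, 0, 0]],
])

```text
clock: 17.13
tool_pos: [0.5324, 0.017, 0.0755]
tool_rot: [2.65, 1.68, -0.009]
contact_force: [-3.8, -14.1, -4.2]
grip_width: 0.0
grasp_force: 7.3
```

```bash
cat > door.py <<'E'
from h import *
s=r.read_state();p=w2o(s['tool_pos']);print(s['clock'],p,s['tool_pos'][2], s['contact_force'], 'along x',s['contact_force'][:2]@EX)
d=img('scene'); W=world(d); q=w2o(W)
for y0,y1 in((-.148,-.05),(.05,.148)):
    m=(q[...,0]>-.175)&(q[...,0]<-.01)&(q[...,1]>y0)&(q[...,1]<y1)&(W[...,2]>.03)&(W[...,2]<.23)
    X=q[...,0][m];Z=W[...,2][m]
    for x in np.arange(-.155,-.02,.01):
        k=abs(X-x)<.004
        if k.sum()>5: print(x.round(3),k.sum(),np.percentile(Z[k],[10,50,90]).round(4))
E
python3 door.py
```

```text
17.1333 [-0.16210522 -0.00046625] 0.07547104950224756 [ -3.77883265 -14.11713196  -4.18146069] along x -14.387012868756775
-0.155 40 [0.1572 0.1893 0.1922]
-0.145 107 [0.0921 0.0961 0.1923]
-0.135 136 [0.0901 0.0942 0.192 ]
-0.125 107 [0.0833 0.0893 0.1603]
-0.115 77 [0.0798 0.0832 0.0879]
-0.105 78 [0.0793 0.0824 0.087 ]
-0.095 83 [0.0762 0.0792 0.0833]
-0.085 77 [0.0744 0.0778 0.0815]
-0.075 77 [0.0714 0.0756 0.0794]
-0.065 80 [0.0698 0.0732 0.0774]
-0.055 65 [0.0671 0.0703 0.0728]
-0.045 33 [0.066  0.0678 0.0702]
-0.025 7 [0.1296 0.1314 0.1332]
-0.155 6 [0.1898 0.192  0.1934]
-0.145 70 [0.0932 0.0957 0.1911]
-0.135 117 [0.0903 0.0956 0.1906]
-0.125 97 [0.0836 0.0897 0.1793]
-0.115 69 [0.0815 0.0846 0.0903]
-0.105 66 [0.0788 0.0818 0.0863]
-0.095 74 [0.0766 0.0797 0.0835]
-0.085 68 [0.0736 0.0766 0.0816]
-0.075 70 [0.0711 0.0744 0.0798]
-0.065 67 [0.0699 0.0725 0.0761]
-0.055 70 [0.0674 0.0705 0.0751]
-0.045 45 [0.0638 0.0689 0.074 ]
-0.025 7 [0.129  0.1329 0.1337]
```

jog_arm([
  [[0.003, 0, -0.014, 0, 0], [0.007, 0, -0.028, 0, 0], [0.011, 0, -0.042, 0, 0], [0.016, 0, -0.056, 0, 0], [0.023, 0, -0.071, 0, 0], [0.033, 0, -0.09, 0, 0], [0.033, 0, -0.09, 0, 0]],
])

```text
clock: 17.77
tool_pos: [0.5394, 0.0323, 0.122]
tool_rot: [2.651, 1.681, -0.009]
contact_force: [-8.8, -14.3, 10.5]
grip_width: 0.0002
grasp_force: 8.5
```

```bash
python3 door.py | head -16
```

```text
17.7667 [-0.14524839 -0.00036128] 0.12197705586420311 [ -8.84321291 -14.27738252  10.50487501] along x -16.68043795081322
-0.155 12 [0.1959 0.2073 0.2284]
-0.145 10 [0.1972 0.2117 0.2257]
-0.135 23 [0.1262 0.1323 0.2172]
-0.125 83 [0.1354 0.1391 0.2013]
-0.115 134 [0.1301 0.1348 0.2163]
-0.105 100 [0.1188 0.1233 0.1302]
-0.095 90 [0.111  0.1157 0.1215]
-0.085 93 [0.1055 0.1104 0.1153]
-0.075 89 [0.0982 0.1029 0.1085]
-0.065 87 [0.093  0.0967 0.1023]
-0.055 89 [0.0863 0.091  0.0967]
-0.045 72 [0.0798 0.0829 0.0873]
-0.025 7 [0.1316 0.133  0.1341]
-0.135 11 [0.1289 0.1302 0.1316]
-0.125 69 [0.1365 0.139  0.1944]
```

jog_arm([
  [[0.006, 0, -0.01, 0, 0], [0.013, 0, -0.022, 0, 0], [0.022, 0, -0.034, 0, 0], [0.031, 0, -0.045, 0, 0], [0.041, 0, -0.055, 0, 0], [0.051, 0, -0.065, 0, 0], [0.062, 0, -0.075, 0, 0], [0.073, 0, -0.084, 0, 0]],
])

```text
clock: 18.48
tool_pos: [0.5545, 0.0646, 0.1637]
tool_rot: [2.652, 1.679, -0.011]
contact_force: [-10.6, -13.4, 12.6]
grip_width: 0.0008
grasp_force: 8.5
```

```bash
python3 door.py | head -16
```

```text
18.4833 [-0.10962936 -0.00035391] 0.1636992182737788 [-10.59250788 -13.40474216  12.58385716] along x -16.63225199175008
-0.095 61 [0.1693 0.1718 0.1747]
-0.085 110 [0.1698 0.1751 0.1789]
-0.075 150 [0.1494 0.1611 0.1678]
-0.065 111 [0.1355 0.1426 0.1497]
-0.055 116 [0.1219 0.1283 0.1361]
-0.045 105 [0.1086 0.1141 0.1235]
-0.035 43 [0.0988 0.1035 0.1096]
-0.025 7 [0.128  0.1314 0.1353]
-0.095 45 [0.1697 0.1728 0.175 ]
-0.085 78 [0.1713 0.1753 0.1783]
-0.075 117 [0.1498 0.161  0.1685]
-0.065 94 [0.1353 0.1419 0.149 ]
-0.055 96 [0.1219 0.1284 0.1358]
-0.045 96 [0.1077 0.1145 0.1224]
-0.035 47 [0.0986 0.1038 0.1099]
```

jog_arm([
  [[0.008, 0, -0.006, 0, 0], [0.016, 0, -0.011, 0, 0], [0.024, 0, -0.017, 0, 0], [0.032, 0, -0.022, 0, 0], [0.04, 0, -0.026, 0, 0], [0.047, 0, -0.03, 0, 0], [0.053, 0, -0.033, 0, 0]],
])

```text
clock: 19.12
tool_pos: [0.5681, 0.092, 0.1805]
tool_rot: [2.65, 1.683, -0.002]
contact_force: [-3.0, -6.9, 5.3]
grip_width: 0.0005
grasp_force: 3.9
```

```bash
python3 door.py | head -10
```

```text
19.1167 [-0.0790702  -0.00102677] 0.18050298003351492 [-2.98485606 -6.93880478  5.29962056] along x -7.549739325320508
-0.085 34 [0.1473 0.1491 0.1509]
-0.065 68 [0.1876 0.1895 0.1911]
-0.055 102 [0.1881 0.1918 0.1944]
-0.045 180 [0.1519 0.1668 0.1814]
-0.035 133 [0.127  0.1377 0.151 ]
-0.025 11 [0.1284 0.1314 0.1329]
-0.065 55 [0.1873 0.1892 0.191 ]
-0.055 82 [0.1876 0.1923 0.1945]
-0.045 152 [0.1524 0.164  0.1808]
```

jog_arm([
  [[0.01, 0, -0.004, 0, 0], [0.03, 0, -0.01, 0, 0], [0.07, 0, -0.02, 0, 0], [0.084, 0, -0.024, 0, 0], [0.084, 0, -0.024, 0, 0], [0.084, 0, -0.024, 0, 0]],
])

```text
clock: 19.67
tool_pos: [0.5859, 0.1333, 0.1913]
tool_rot: [-2.649, -1.688, -0.001]
contact_force: [-0.2, -0.3, 0.3]
grip_width: 0.0006
grasp_force: 0.0
```

```bash
python3 door.py | head -10
```

```text
19.6667 [-0.03411028  0.00040476] 0.19127755114322384 [-0.21931818 -0.33228312  0.27041417] along x -0.39393987132435754
-0.055 9 [0.1662 0.1676 0.169 ]
-0.045 72 [0.1645 0.1685 0.1711]
-0.035 8 [0.1654 0.1677 0.1703]
```

jog_arm([
  [[0.004, 0, -0.002, 0, 0], [0.007, 0, -0.002, 0, 0], [0.01, 0, -0.002, 0, 0], [0.012, 0, -0.002, 0, 0], [0.014, 0, -0.002, 0, 0], [0.015, 0, -0.002, 0, 0], [0.016, 0, -0.002, 0, 0], [0.016, 0, -0.002, 0, 0]],
])

```text
clock: 20.38
tool_pos: [0.5891, 0.1391, 0.1921]
tool_rot: [2.651, 1.686, -0.001]
contact_force: [-3.4, -3.6, 2.9]
grip_width: 0.0003
grasp_force: 2.4
```

```bash
python3 door.py | head -10
```

```text
20.3833 [-2.74813186e-02 -7.87841702e-05] 0.19209405301054527 [-3.36540099 -3.63867884  2.86875984] along x -4.722675180192433
-0.045 60 [0.168  0.1703 0.1727]
-0.035 20 [0.1646 0.167  0.1692]
```

jog_arm([
  [[0.002, 0, 0, 0, 0], [0.004, 0, 0, 0, 0], [0.006, 0, 0, 0, 0], [0.006, 0, 0, 0, 0]],
])

```text
clock: 20.77
tool_pos: [0.5892, 0.1391, 0.1921]
tool_rot: [2.652, 1.683, -0.007]
contact_force: [-8.5, -8.9, 8.0]
grip_width: 0.0002
grasp_force: 5.9
```

```bash
python3 door.py | head -10
```

```text
20.7667 [-0.02740071 -0.00011005] 0.19211351104707564 [-8.54785347 -8.86091741  8.00912877] along x -11.650164842371579
-0.045 62 [0.168  0.1699 0.1725]
-0.035 18 [0.1652 0.1664 0.1679]
```

jog_arm([
  [[0.003, 0, 0, 0, 0], [0.006, 0, 0, 0, 0], [0.008, 0, 0, 0, 0], [0.008, 0, 0, 0, 0]],
])

```text
clock: 21.15
tool_pos: [0.5892, 0.1393, 0.1921]
tool_rot: [2.653, 1.679, -0.015]
contact_force: [-15.0, -16.7, 15.3]
grip_width: 0.0009
grasp_force: 10.5
```

```bash
python3 door.py | head -1
```

```text
21.15 [-2.72425345e-02 -8.75569412e-05] 0.1921177663651358 [-15.04836669 -16.69634879  15.34994349] along x -21.503200983664673
```

The door is at a hard stop, with the face at about −17 mm against the expected −18 mm. Back off and check.

jog_arm([
  [[-0.02, 0, 0, 0, 0], [-0.06, 0, 0, 0, 0], [-0.12, 0, 0, 0, 0], [-0.2, 0, -0.02, 0, 0], [-0.28, 0, -0.06, 0, 0], [-0.34, 0, -0.12, 0, 0], [-0.38, 0, -0.18, 0, 0], [-0.38, 0, -0.24, 0, 0]],
])

```text
clock: 21.87
tool_pos: [0.5103, -0.0311, 0.3138]
tool_rot: [-2.656, -1.677, -0.003]
contact_force: [0.3, 1.6, 1.3]
grip_width: -0.0
grasp_force: 0.0
```

Run:
```python
from h import *
go(.5,-.05,.3)
d=img('scene'); t=img('top')
cv2.imwrite('pics/g.png',np.vstack([cv2.resize(d['frame'][100:300,120:400],(560,400),interpolation=2)]))
W=world(d); q=w2o(W); m=(q[...,0]>-.06)&(q[...,0]<.01)&(q[...,1]>-.14)&(q[...,1]<.14)&(W[...,2]>.1)&(W[...,2]<.205)
X=q[...,0][m];Z=W[...,2][m]
for z in np.arange(.11,.205,.01):
    k=abs(Z-z)<.005
    if k.sum()>5: print(z.round(3),k.sum(),np.percentile(X[k],[10,50,90]).round(4))
```

```text
now [ 0.5103 -0.0311  0.3138] head 64.52 F [0.3 1.6 1.3] w -0.0 t 21.8667 q [-0.89  0.17  0.96  1.88 -0.15  1.17 -0.33]
frac [-0.043  -0.0024  0.0275] turn 0.0
0.16 20 [-0.0431 -0.0386 -0.0371]
0.17 296 [-0.0474 -0.0423 -0.038 ]
0.2 247 [-0.0151 -0.0117 -0.0083]
```

View pics/g.png

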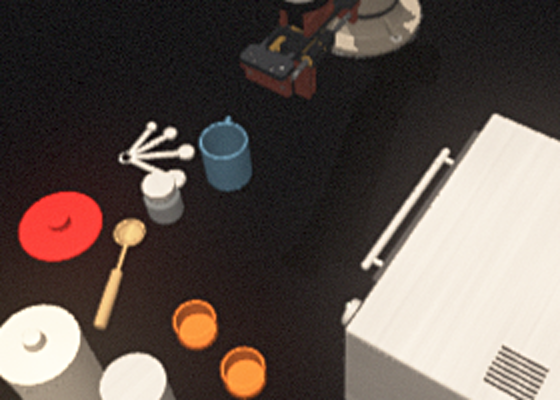

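The last view shows the door upright with its handle bar running from (370,262) to (448,155) along the oven front. The other things are undisturbed.

```bash
python3 -c "
from cell import r
print(r.job_done())"
```

```text
the job is handed in; nothing more can be done
None
```

I set the ramekin on the rack beside the dish, slid the rack in over its stops and shut the door; the gripper couldn't reach the last 35 mm or so of rack travel, so the closing door pushed it home. I couldn't see inside afterwards: the rack could still be up to about 7 mm short of fully home, and both dishes were last seen upright with the rack tipped, before the slide in.

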